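# Shut and latch the scanner transport case

### The job

Get the scanner case ready to go out: with the fingertips, push its open lid fully shut from the outside without slamming it, and only then push both latch flaps on its front down flat against the case. Nothing is to be picked up: do not touch the lining inside the lid, leave the contents in the case, leave the other things on the desk where they are, and finish with the hand clear.

Things in the scene. Friction and masses are not known exactly. Their poses are not given: they have to be found in the camera images.
- case: Dark grey plastic transport case, lid open; heavy, does not shift. Base: box 240 mm deep (own x), 280 wide (own y), 85 high. Origin: centre of its underside, on the desk. Own -x is the front (latches; small fixed carry handle in the middle, 65 mm wide, 50 mm up, 17 mm proud), facing about the robot's right (-y). Lid hinge line along own y at own (120, 0, 85) mm, so the lid opens to the left.
- lid (a joint): Lid angle in rad: 0 = shut, pi/2 = upright, more = leaning back. Starts at 1.45 to 1.8, range 0 to 1.95. The lid is a shallow tray 240 x 280 mm, 25 mm thick: shut, the case is 110 mm high; upright, the free edge is 325 mm above the desk. Stiff hinge: the lid stays where it is left and takes about 5 N at the free edge, at right angles to the lid.
- lid_hinge (a point): The middle of the lid's hinge line, 85 mm above the desk. Its axes are the lid's own: from the hinge the lid reaches along its -x to the free edge 240 mm away, and its +z is the outward side (up when shut).
- lid_push (a point): Point on the flat outer face of the lid, on its centre line, 200 mm from the hinge line and 40 mm from the free edge (the outer face lies 25 mm from the hinge line along the lid's +z). Axes as for lid_hinge. The latch flaps stick up past the free edge by up to 38 mm; between them 134 mm are free for the hand.
- lid_lining (a point): Centre of the face of the black foam lining that fills the inside of the lid (227 x 267 mm, set back 6 mm from the rim); not to be touched. Axes as for lid_hinge.
- latch_near (a joint): Near latch: plain steel flap 36 mm wide, 38 long, 5 thick, pivoted on the front edge of the lid, 85 mm to own +y of the case. Joint in rad: 0 = shut (flat on the case front, hanging over the seam), pi/2 = straight out, more = folded up. Starts at 1.0 to 1.6, range 0 to 2.4. Needs 1 to 2 N at its middle, stays where it is left. Must not be folded down while the lid is open.
- latch_near_pivot (a point): Middle of the near latch's pivot line; 105 mm above the desk and at own (-121, 85) mm of the case when the lid is shut.
- latch_near_mid (a point): Point on the outer face of the near latch, 22 mm from its pivot line; 83 mm above the desk once lid and latch are shut.
- latch_far (a joint): Far latch: plain steel flap 36 mm wide, 38 long, 5 thick, pivoted on the front edge of the lid, 85 mm to own -y of the case. Joint in rad: 0 = shut (flat on the case front, hanging over the seam), pi/2 = straight out, more = folded up. Starts at 1.0 to 1.6, range 0 to 2.4. Needs 1 to 2 N at its middle, stays where it is left. Must not be folded down while the lid is open.
- latch_far_pivot (a point): Middle of the far latch's pivot line; 105 mm above the desk and at own (-121, -85) mm of the case when the lid is shut.
- latch_far_mid (a point): Point on the outer face of the far latch, 22 mm from its pivot line; 83 mm above the desk once lid and latch are shut.
- battery: Black battery block 65 x 40 x 22 mm lying loose on the foam in the case, to stay there. Origin: centre of its underside, 30 mm above the desk.
- charger: White round charger puck, 52 mm across, 22 mm high, lying loose on the foam in the case, to stay there. Origin: centre of its underside, 30 mm above the desk.
- mouse: Black computer mouse 100 x 58 x 32 mm, bystander. Origin: centre of its underside.
- mug: Dark mug, 82 mm across, 95 mm high, bystander. Origin: centre of its underside.
- tape: Roll of brown tape lying flat, 100 mm across, 48 mm high, bystander. Origin: centre of its underside.
- screwdriver: Screwdriver with black handle, 200 mm long, lying on the desk, bystander. Origin: under its middle part.
- adapter: Black power brick 120 x 55 x 32 mm, bystander. Origin: centre of its underside.
- cleaner: White bottle, 54 mm across, 150 mm high, bystander. Origin: centre of its underside.
There are look-alikes about, which are no part of the job. What is shaped like the battery but purple or red is not meant.

How it is judged:
By the outcome, as a careful person would: the job done as asked, in the order asked, and still so for the second after the job is handed in, with the robot touching nothing.
It also fails if it takes over 61 s, if anything falls off the work surface, if the arm or the gripper's body presses on something with over 40 N, if the wrist force passes 120 N, or if a joint passes its speed limit or range.

### The arm

A 6-joint arm with a two-finger parallel gripper is mounted at the origin on the work surface. World frame = base frame: x ahead of the robot, y to its left, z up, the work surface at z = 0. Lengths are in m, angles in rad, forces in N, time in s.
With the tool pointing down it reaches from about 0.375 to 0.9 m from the base axis. Payload 3.1 kg.
Tool frame: the origin (TCP) lies at the very end of the fingers, on their centre line; the grasp point (between the pads) lies 19 mm behind it (manip.pinch_z is the distance from the TCP to the grasp point, in m); z points along the fingers, y is the direction in which the jaws open and shut (so a half turn about z gives the same grasp; the last joint's range is limited). The gripper opens to 85 mm and grips with 20 to 120 N. Pads are 22 mm wide; open, the fingers measure 114 mm over their backs; the gripper's body (76 mm by 85 mm) begins 54 mm behind the grasp point. The pads swing forward as they close: fully open they stand 13 mm farther back than shut.
Start: joints at [-1.304, 0.527, 1.433, -0, 1.181, -0.178], TCP at [0.27, -0.564, 0.231] pointing down, gripper open.
Joint ranges: [-3.08, 3.08], [-0.75, 2.2], [0.22, 2.44], [-1.43, 4.57], [0, 2.65], [-2.85, 2.85]. Speed limits (rad/s): [2.79, 2.79, 3.14, 3.14, 3.14, 3.14].

### API

Orientations are given as a unit quaternion [x, y, z, w].
In Python, from station import manip gives the robot as it stands.
- The arm moves only by the tool drive_tool, never from a script. Its argument "increments" is a list of rows, each a list of 7 numbers: the closure in counts, from 0 (fully open) to 255 (shut), then the shift along the tool's x, y, z in cm, then the turn, a rotation vector about the tool's x, y, z in rad. A call has 1 to 20 rows; each row is the pose to reach, as a shift and turn from the pose commanded when the call began, along the tool's axes at that moment; what a row does not reach only later rows make up. A row lasts 1/10 s, in which the tool goes at most 50 mm and 8.59 degrees, less where a joint would pass 70% of its speed; a pose out of reach is approached as far as the arm can. A call with a gripper value outside its range is refused whole. The fingers move at their own pace and stop on an object; "force" is the grip in N (left out, the last holds). Time passes only in rows, so rows that repeat a pose let the fingers close. It gives the time, the measured TCP pose, the force and the opening at its end, in the units of the state.
- manip.sense(): the state, without advancing time (a new reading comes with each control period).
- manip.snapshot(name): name is "side" or "top" or "wrist"; returns the picture (400x640x3 uint8, red, green, blue); there is no depth.
- manip.camera_model(name): a dict with "mtx" (3x3 intrinsics, pixels), "k1" (the pictures are not rectified: a ray, as slopes to the right and down, at radius r is drawn at 1 + k1 r^2 times it, then the intrinsics apply), "cam_to_world" (4x4, takes a point from camera to world coordinates). Camera axes: x right, y down, z forward; pixel columns grow to the right and rows downward; lengths in m; the calibration is good to about 2 mm. A picture is of the moment at which its call begins: read the wrist's pose just before it. camera_model takes no time and is no camera call; for the wrist camera it gives the pose at the moment of the call.
- manip.sign_off(): hands the job in, once; it reports no verdict.
The state is a dict: "t": time; "q": joint angles; "qd": joint speeds; "tau": joint torques, N m; "tcp_pos": TCP position; "tool_rot": TCP orientation; "force": force on the tool from outside, world axes, zero at the start; "ft_torque": the same for the moment, N m; "finger_gap": opening from 0.0 (shut) to 1.0 (fully open).
Only numpy, scipy, OpenCV 4.12 (cv2) and the standard library are available. Lean on these libraries where they do the work, as an engineer would, in place of code of your own. Each camera call takes 0.05 s, during which the arm holds its last target. There are 200 camera calls.

## Working session

There is one attempt and no reset: what is moved stays moved. The work goes in short steps, Python scripts to look and compute and a tool call to move; the robot and the scene stay as the last step left them, time stands still between calls to the robot, and variables do not carry over. Pictures are saved under pics/ and viewed, about 8 in all and at most 12, crops included, and the job is handed in when it is done.

Besides the shell and the picture viewer there is one more tool, called after "Emit:" in YAML: its name, and indented under it one key for each argument. drive_tool: Moves the arm, as the interface text tells. Its arguments: {"type":"object","properties":{"increments":{"type":"array","items":{"type":"array","items":{"type":"number"}}},"force":{"type":"number"}},"required":["increments"]}

```bash
mkdir -p pics
python3 - <<'E'
from station import manip
import cv2
print(manip.sense())
for n in("side","top"):
    cv2.imwrite(f"pics/{n}0.png",manip.snapshot(n)[:,:,::-1]); print(n,manip.camera_model(n))
E
```

```text
{'t': 0.0, 'q': array([-1.30350548e+00,  5.28468864e-01,  1.43389726e+00,  3.66069310e-07,
        1.18137546e+00, -1.78477728e-01]), 'qd': array([ 1.23222500e-03, -9.06547349e-05, -1.44968961e-03, -3.21958826e-04,
        1.61854926e-04,  4.65649241e-04]), 'tau': array([-5.44323711e-06, -4.42351985e+01, -1.78023756e+01, -2.89335603e-04,
        8.36686901e-03, -3.86197399e-06]), 'tcp_pos': array([ 0.26931933, -0.56321368,  0.23033355]), 'tool_rot': array([ 9.75263406e-01,  2.21043284e-01, -4.75285515e-05, -1.07341389e-03]), 'force': array([-0.7731691 ,  1.99086088, -0.13983112]), 'ft_torque': array([-0.04455008, -0.02749569, -0.00438203]), 'finger_gap': 1.0043353940570336}
side {'mtx': array([[501.28832826,   0.        , 326.37148062],
       [  0.        , 501.28832826, 194.28720305],
       [  0.        ,   0.        ,   1.        ]]), 'k1': -0.05879986092136331, 'cam_to_world': array([[-0.74050108, -0.47801134,  0.47240164, -0.18198942],
       [-0.67192053,  0.54065892, -0.50617263,  0.80849102],
       [-0.01345191, -0.69223774, -0.72154415,  1.17841897],
       [ 0.        ,  0.        ,  0.        ,  1.        ]])}
top {'mtx': array([[505.69034248,   0.        , 314.53301675],
       [  0.        , 505.69034248, 200.1962842 ],
       [  0.        ,   0.        ,   1.        ]]), 'k1': -0.03190836052528787, 'cam_to_world': array([[ 0.00583914, -0.99849946,  0.05444937,  0.460358  ],
       [-0.99996346, -0.00617035, -0.00591669,  0.03141631],
       [ 0.00624378, -0.05441283, -0.998499  ,  1.49234551],
       [ 0.        ,  0.        ,  0.        ,  1.        ]])}
```

View pics/side0.png

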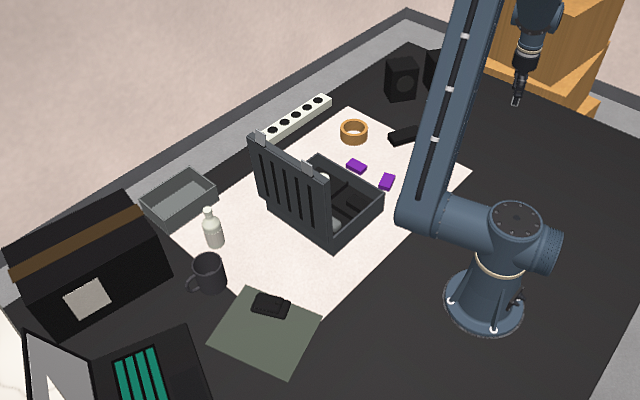

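View pics/top0.png

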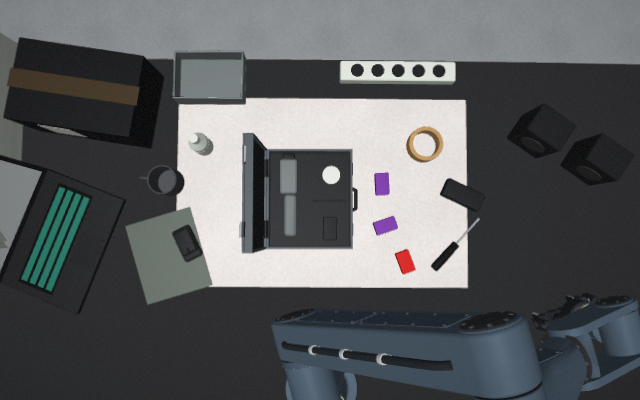

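The side view shows the lid leaning past upright, with the latches at about (258,137) and (308,170). In the top view the base opening spans about (267..353, 150..248). I'll zoom both to get corner pixels.

```bash
cat > h.py <<'E'
import numpy as np, cv2
from station import manip
def ray(n,px,M=None):
    M=M or manip.camera_model(n)
    u=cv2.undistortPoints(np.array([[px]],float),M["mtx"],np.array([M["k1"],0,0,0]))[0,0]
    T=M["cam_to_world"]; d=T[:3,:3]@np.r_[u,1]; return T[:3,3],d
def onz(n,px,z,M=None):
    c,d=ray(n,px,M); return c+d*(z-c[2])/d[2]
def proj(n,p,M=None):
    M=M or manip.camera_model(n); T=np.linalg.inv(M["cam_to_world"])
    r=T[:3,:3]; return cv2.projectPoints(np.array([p],float),cv2.Rodrigues(r)[0],T[:3,3],M["mtx"],np.array([M["k1"],0,0,0]))[0][0,0]
def tri(a,pa,b,pb):
    c1,d1=ray(a,pa);c2,d2=ray(b,pb)
    s=np.linalg.lstsq(np.c_[d1,-d2],c2-c1,rcond=None)[0]
    p,q=c1+d1*s[0],c2+d2*s[1]; return (p+q)/2,np.linalg.norm(p-q)
E
python3 - <<'E'
import cv2,numpy as np
a=cv2.imread("pics/side0.png")[115:265,235:395]; b=cv2.imread("pics/top0.png")[120:260,230:370]
a=cv2.resize(a,None,fx=4,fy=4,interpolation=2)[:600]; b=cv2.resize(b,None,fx=4,fy=4,interpolation=2)
b=cv2.convertScaleAbs(b,alpha=1.8,beta=10);a=cv2.convertScaleAbs(a,alpha=1.6,beta=10)
cv2.imwrite("pics/side0c.png",a);cv2.imwrite("pics/top0c.png",b)
E
```

```text
(no output)
```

View pics/side0c.png

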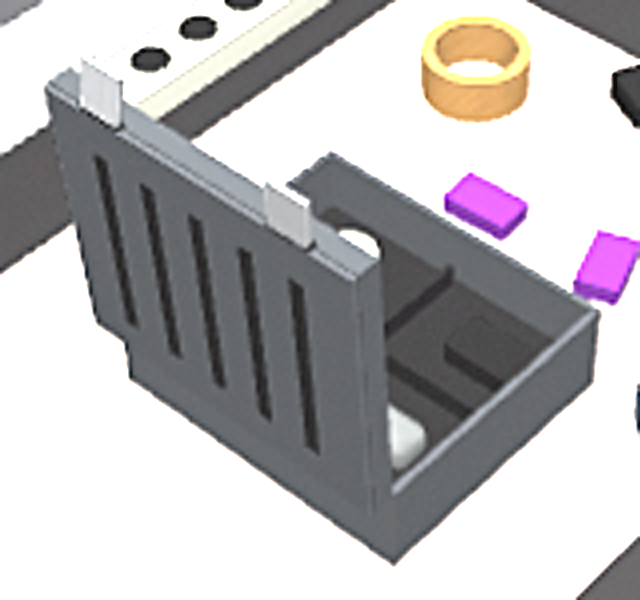

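View pics/top0c.png

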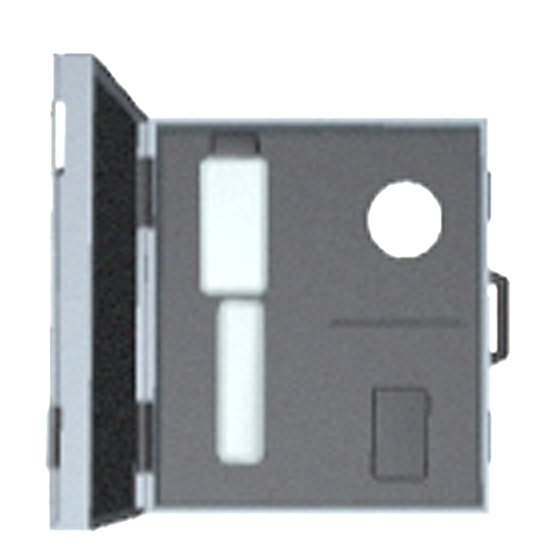

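The side crop shows the lid's outer free-edge corners at (50,92) and (357,277), with both latches standing up. The top crop shows the base front corners at (488,120) and (488,511). The lid's free edge runs from x=52 (outer) to x=91 (inner).

Run:
```python
from h import *
S=lambda x,y:((x+.5)/4-.5+235,(y+.5)/4-.5+115)
T=lambda x,y:((x+.5)/4-.5+230,(y+.5)/4-.5+120)
F=onz("top",T(488,120),.085);N=onz("top",T(488,511),.085)
print("front corners",F,N,np.linalg.norm(F-N))
ys=F-N; ey=(N-F)[:2]/np.linalg.norm(N-F); ex=np.array([-ey[1],ey[0]])
# own y = toward near; own x = back: x cross y = z => ex = (ey_y,-ey_x)
ex=np.array([ey[1],-ey[0]]); print("ex",ex,"ey",ey,"yaw",np.arctan2(ex[1],ex[0]))
c=(F+N)[:2]/2+ex*.12; h=(F+N)[:2]/2+ex*.24
print("centre",c,"hinge",h)
for s,t in (((50,92),(54,55)),((357,277),(51,528))):
    p,e=tri("side",S(*s),"top",T(*t)); 
    d=np.r_[(p[:2]-h)@ex,p[2]-.085]; print("outer corner",p,e,d,"|d|",np.linalg.norm(d), "own y",(p[:2]-c)@ey)
    # point at lid frame (-.24, +.025): own x = -.24cos a + ... 
    # a: lid dir = (-cos a, sin a), outward=(sin a, cos a)
    print(" angle", np.arctan2(d[1],-d[0])-np.arctan2(.025,.24))
for a in np.arange(1.4,1.95,.05):
    o=[h+ex*(-.24*np.cos(a)+.025*np.sin(a)), .085+.24*np.sin(a)+.025*np.cos(a)]
    w=[np.r_[o[0]+s*.14*ey,o[1]] for s in(-1,1)]
    f=lambda p:((p[0]-230+.5)*4-.5,(p[1]-120+.5)*4-.5)
    g=lambda p:((p[0]-235+.5)*4-.5,(p[1]-115+.5)*4-.5)
    print(a.round(2),[np.round(f(proj("top",x))) for x in w],[np.round(g(proj("side",x))) for x in w])
```

```text
front corners [ 0.67981354 -0.08014221  0.085     ] [ 0.40659661 -0.08064182  0.085     ] 0.2732173911835976
ex [-0.00182859  0.99999833] ey [-0.99999833 -0.00182859] yaw 1.5726249173261841
centre [0.54298565 0.03960778] hinge [0.54276621 0.15960758]
outer corner [0.67940554 0.19210169 0.32111912] 0.0005062798645846518 [0.03224419 0.23611912] |d| 0.23831056326679043 own y -0.13669851911763958
 angle 1.6027234982747454
outer corner [0.40422138 0.1892236  0.32615994] 0.001049007757696661 [0.02986931 0.24115994] |d| 0.24300265897284185 own y 0.13849045077899733
 angle 1.5902332637273748
1.4 [array([136.,  49.]), array([132., 532.])] [array([99., 50.]), array([409., 239.])]
1.45 [array([116.,  48.]), array([111., 532.])] [array([86., 58.]), array([395., 248.])]
1.5 [array([95., 48.]), array([ 90., 532.])] [array([72., 67.]), array([382., 259.])]
1.55 [array([74., 48.]), array([ 69., 531.])] [array([59., 76.]), array([369., 270.])]
1.6 [array([54., 49.]), array([ 48., 531.])] [array([46., 86.]), array([356., 282.])]
1.65 [array([34., 49.]), array([ 28., 531.])] [array([33., 97.]), array([342., 295.])]
1.7 [array([15., 50.]), array([  8., 531.])] [array([ 20., 109.]), array([329., 309.])]
1.75 [array([-4., 51.]), array([-11., 530.])] [array([  7., 121.]), array([316., 323.])]
1.8 [array([-23.,  52.]), array([-30., 530.])] [array([ -5., 134.]), array([303., 338.])]
1.85 [array([-41.,  53.]), array([-48., 529.])] [array([-17., 147.]), array([290., 353.])]
1.9 [array([-58.,  55.]), array([-65., 529.])] [array([-29., 161.]), array([277., 369.])]
```

The two views agree: the lid is at about 1.595 rad, the hinge is at (0.543, 0.160), and the case yaw is about 90°. Next I go up, close the fingers, and swing over to the outside of the lid.

Emit:
drive_tool:
  increments:
    - [255,0,0,-5,0,0,0]
    - [255,0,0,-10,0,0,0]
    - [255,0,0,-15,0,0,0]
    - [255,0,0,-20,0,0,0]
    - [255,0,0,-24,0,0,0]
    - [255,4,-4.2,-24,0,0,-0.1]
    - [255,8,-8.3,-24,0,0,-0.2]
    - [255,12,-12.5,-24,0,0,-0.3]
    - [255,16,-16.6,-24,0,0,-0.4]
    - [255,20,-20.8,-24,0,0,-0.5]
    - [255,24,-25,-24,0,0,-0.6]
    - [255,28,-29,-24,0,0,-0.7]
    - [255,32,-33.2,-24,0,0,-0.8]
    - [255,36,-37.4,-24,0,0,-0.9]
    - [255,40,-41.5,-24,0,0,-1.0]
    - [255,45,-46.5,-24,0,0,-1.06]
    - [255,50,-51.6,-24,0,0,-1.12]
    - [255,55,-57,-24,0,0,-1.13]
    - [255,60.2,-62.4,-24,0,0,-1.13]
    - [255,60.2,-62.4,-24,0,0,-1.13]
  force: 60

```text
t: 2.1
tcp_pos: [0.5068, 0.1497, 0.471]
tool_rot: [0.705, 0.709, -0.0, -0.0]
force: [0.2, -0.1, 0.3]
finger_gap: -0.003
```

Emit:
drive_tool:
  increments:
    - [255,4,1.5,0,0,0,0]
    - [255,8,3,0,0,0,0]
    - [255,11,3.6,0,0,0,0]
    - [255,11,3.6,0,0,0,0]
    - [255,11,3.6,4,0,0,0]
    - [255,11,3.6,8,0,0,0]
    - [255,11,3.6,12,0,0,0]
    - [255,11,3.6,16,0,0,0]
    - [255,11,3.6,18.3,0,0,0]
    - [255,11,3.6,18.3,0,0,0]
    - [255,11,3.6,18.3,0,0,0]

```text
t: 3.2
tcp_pos: [0.5425, 0.2572, 0.2887]
tool_rot: [0.706, 0.709, -0.0, 0.0]
force: [0.2, -0.5, 0.0]
finger_gap: 0.003
```

Run:
```python
from h import *
s=manip.sense();print(s["t"],s["tcp_pos"],s["tool_rot"],s["force"])
a=manip.snapshot("side")[60:310,180:430,::-1]
cv2.imwrite("pics/s1.png",cv2.resize(cv2.convertScaleAbs(a,alpha=1.5,beta=10),None,fx=2.4,fy=2.4))
```

```text
3.2 [0.54251647 0.25716349 0.28872823] [ 7.05554758e-01  7.08655395e-01 -1.01575998e-04  6.77781897e-05] [ 0.21574    -0.46116535  0.03546339]
```

View pics/s1.png

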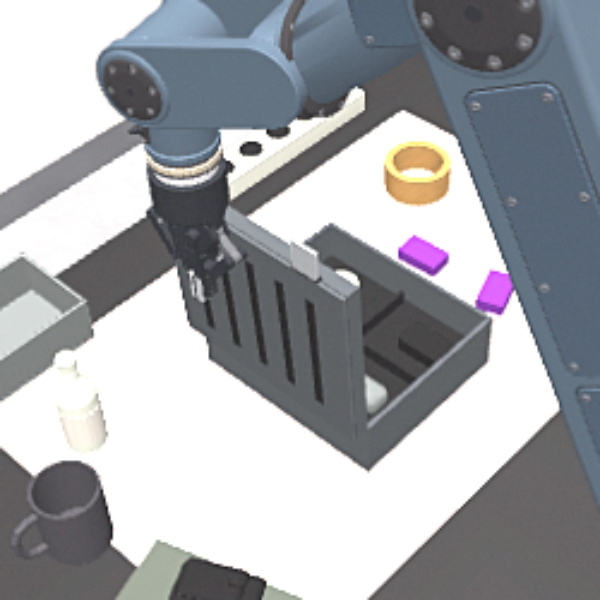

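The closed hand is just outside the lid, between the latches, with its tip near the push line. I'll work out the arc rows.

Run:
```python
import numpy as np
y0,z0=.2572,.2887
for a in list(np.arange(1.6,.4,-.06))+list(np.arange(.4,-.05,-.04)):
    d=.2;P=np.array([.160-d*np.cos(a)+.025*np.sin(a)+.011,.085+d*np.sin(a)+.025*np.cos(a)])
    print(round(a,2),(round((P[0]-y0)*100,1),round((z0-P[1])*100,1)))
```

```text
1.6 (np.float64(-5.5), np.float64(0.5))
1.54 (np.float64(-6.7), np.float64(0.3))
1.48 (np.float64(-7.9), np.float64(0.2))
1.42 (np.float64(-9.2), np.float64(0.2))
1.36 (np.float64(-10.4), np.float64(0.3))
1.3 (np.float64(-11.6), np.float64(0.4))
1.24 (np.float64(-12.8), np.float64(0.6))
1.18 (np.float64(-13.9), np.float64(0.9))
1.12 (np.float64(-15.1), np.float64(1.3))
1.06 (np.float64(-16.2), np.float64(1.7))
1.0 (np.float64(-17.3), np.float64(2.2))
0.94 (np.float64(-18.4), np.float64(2.7))
0.88 (np.float64(-19.4), np.float64(3.4))
0.82 (np.float64(-20.4), np.float64(4.0))
0.76 (np.float64(-21.4), np.float64(4.8))
0.7 (np.float64(-22.3), np.float64(5.6))
0.64 (np.float64(-23.2), np.float64(6.4))
0.58 (np.float64(-24.0), np.float64(7.3))
0.52 (np.float64(-24.7), np.float64(8.3))
0.46 (np.float64(-25.4), np.float64(9.3))
0.4 (np.float64(-26.1), np.float64(10.3))
0.4 (np.float64(-26.1), np.float64(10.3))
0.36 (np.float64(-26.5), np.float64(11.0))
0.32 (np.float64(-26.8), np.float64(11.7))
0.28 (np.float64(-27.2), np.float64(12.4))
0.24 (np.float64(-27.5), np.float64(13.2))
0.2 (np.float64(-27.7), np.float64(13.9))
0.16 (np.float64(-28.0), np.float64(14.7))
0.12 (np.float64(-28.2), np.float64(15.5))
0.08 (np.float64(-28.4), np.float64(16.3))
0.04 (np.float64(-28.5), np.float64(17.1))
0.0 (np.float64(-28.6), np.float64(17.9))
-0.04 (np.float64(-28.7), np.float64(18.7))
```

Emit:
drive_tool:
  increments:
    - [255,-2,0.2,0.4,0,0,0]
    - [255,-4,0.2,0.4,0,0,0]
    - [255,-5,0.2,0.4,0,0,0]
    - [255,-5.5,0.2,0.4,0,0,0]
    - [255,-6,0.2,0.3,0,0,0]
    - [255,-6.7,0.2,0.3,0,0,0]
    - [255,-7.3,0.2,0.2,0,0,0]
    - [255,-7.9,0.2,0.2,0,0,0]

```text
t: 4.05
tcp_pos: [0.5457, 0.1809, 0.288]
tool_rot: [0.705, 0.709, 0.003, -0.0]
force: [-0.4, 6.1, 5.6]
finger_gap: -0.002
```

Contact is as expected at about 6 N. I'll carry on along the arc.

Emit:
drive_tool:
  increments:
    - [255,-0.7,0,0,0,0,0]
    - [255,-1.5,0,0,0,0,0]
    - [255,-2.5,0,0.1,0,0,0]
    - [255,-3.7,0,0.2,0,0,0]
    - [255,-4.9,0,0.4,0,0,0]
    - [255,-6.0,0,0.7,0,0,0]
    - [255,-7.2,0,1.1,0,0,0]
    - [255,-8.3,0,1.5,0,0,0]
    - [255,-9.4,0,2.0,0,0,0]
    - [255,-10.5,0,2.5,0,0,0]
    - [255,-11.5,0,3.2,0,0,0]
    - [255,-12.5,0,3.8,0,0,0]
    - [255,-13.5,0,4.6,0,0,0]
    - [255,-14.4,0,5.4,0,0,0]
    - [255,-15.3,0,6.2,0,0,0]

```text
t: 5.55
tcp_pos: [0.546, 0.0249, 0.2238]
tool_rot: [0.705, 0.709, 0.0, 0.001]
force: [2.7, 1.0, 3.0]
finger_gap: -0.0
```

Run:
```python
from h import *
s=manip.sense();print(s["t"],s["tcp_pos"],s["force"])
a=manip.snapshot("side")[60:310,180:430,::-1]
cv2.imwrite("pics/s2.png",cv2.resize(cv2.convertScaleAbs(a,alpha=1.5,beta=10),None,fx=2.4,fy=2.4))
```

```text
5.55 [0.54598402 0.02485989 0.22379732] [2.65027486 1.00614295 2.9706206 ]
```

View pics/s2.png

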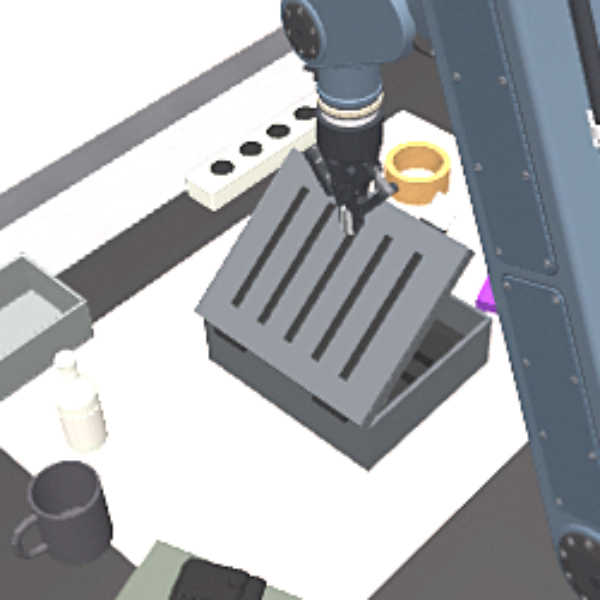

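The lid has followed the finger to about 0.64 rad. I'll finish more slowly, with the last part at about 3 cm/s.

Emit:
drive_tool:
  increments:
    - [255,-0.8,0,0.9,0,0,0]
    - [255,-1.5,0,1.9,0,0,0]
    - [255,-2.2,0,2.9,0,0,0]
    - [255,-2.9,0,3.9,0,0,0]
    - [255,-3.3,0,4.6,0,0,0]
    - [255,-3.6,0,5.3,0,0,0]
    - [255,-4.0,0,6.0,0,0,0]
    - [255,-4.3,0,6.8,0,0,0]
    - [255,-4.5,0,7.5,0,0,0]
    - [255,-4.7,0,8.0,0,0,0]
    - [255,-4.8,0,8.5,0,0,0]
    - [255,-4.9,0,8.9,0,0,0]
    - [255,-5.0,0,9.3,0,0,0]
    - [255,-5.1,0,9.7,0,0,0]
    - [255,-5.2,0,10.1,0,0,0]
    - [255,-5.2,0,10.5,0,0,0]
    - [255,-5.3,0,10.8,0,0,0]
    - [255,-5.3,0,11.1,0,0,0]

```text
t: 7.4
tcp_pos: [0.5459, -0.0273, 0.1131]
tool_rot: [0.705, 0.709, 0.0, 0.0]
force: [0.2, -0.5, 1.3]
finger_gap: -0.002
```

Emit:
drive_tool:
  increments:
    - [255,0,0,0.2,0,0,0]
    - [255,0,0,0.4,0,0,0]
    - [255,0,0,0.6,0,0,0]
    - [255,0,0,0.8,0,0,0]
    - [255,0,0,0.8,0,0,0]
    - [255,0,0,0.8,0,0,0]

```text
t: 8.0
tcp_pos: [0.5461, -0.0275, 0.1098]
tool_rot: [0.705, 0.709, 0.0, 0.001]
force: [-6.9, -1.2, 32.0]
finger_gap: 0.001
```

The push met a hard stop: 32 N at z = 0.110, so the lid is shut. I'll lift off and look at the latches.

Emit:
drive_tool:
  increments:
    - [255,0,0,-1,0,0,0]
    - [255,0,0,-4,0,0,0]
    - [255,0,0,-8,0,0,0]
    - [255,-3,0,-12,0,0,0]
    - [255,-7,0,-16,0,0,0]
    - [255,-11,0,-20,0,0,0]
    - [255,-14,0,-22,0,0,0]
    - [255,-14,0,-22,0,0,0]
    - [255,-14,0,-22,0,0,0]

```text
t: 8.9
tcp_pos: [0.5464, -0.1676, 0.3253]
tool_rot: [0.706, 0.708, 0.001, -0.0]
force: [-0.7, 0.1, -0.0]
finger_gap: 0.0
```

Run:
```python
from h import *
s=manip.sense();print(s["t"],s["tcp_pos"],s["force"])
M=manip.camera_model("wrist");a=manip.snapshot("wrist")[:,:,::-1]
print(M["cam_to_world"].round(3))
b=manip.snapshot("side")[100:300,220:420,::-1]
w=cv2.resize(a,(480,300));out=np.zeros((600,600,3),np.uint8);
cv2.imwrite("pics/w3.png",a); cv2.imwrite("pics/s3.png",b)
out=np.zeros((400,640+160,3),np.uint8);out[:,:640]=cv2.convertScaleAbs(a,alpha=1.4);out[:200,640:]=b[:,20:180];
cv2.imwrite("pics/c3.png",out)
for n,x in(("near",.458),("far",.628)):
    for th in(0,1.,1.3,1.57): print(n,th,proj("wrist",[x,-.081-.038*np.sin(th),.105-.038*np.cos(th)],M).round())
```

```text
8.9 [ 0.54635576 -0.16758686  0.32530099] [-0.65036708  0.05742037 -0.03918425]
[[ 1.     0.002  0.002  0.545]
 [ 0.002 -0.964 -0.267 -0.1  ]
 [ 0.001  0.267 -0.964  0.469]
 [ 0.     0.     0.     1.   ]]
near 0 [243.  82.]
near 1.0 [241. 111.]
near 1.3 [239. 115.]
near 1.57 [237. 117.]
far 0 [391.  82.]
far 1.0 [392. 111.]
far 1.3 [394. 116.]
far 1.57 [396. 118.]
```

View pics/c3.png

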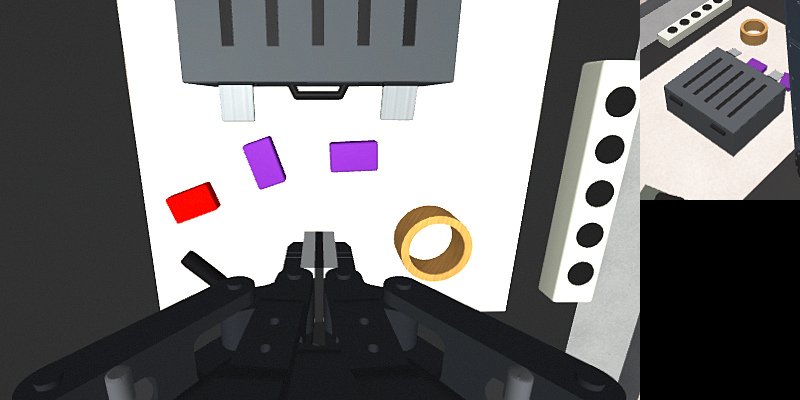

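The lid is shut, with its edge flat at about row 85. Both latches stick straight out, centred at (238,103) and (399,103), which matches x≈0.458 and 0.630. I'll fold the near latch down from above, with the hand tilted away from the case.

Emit:
drive_tool:
  increments:
    - [255,2,-3,5,0,0.1,0]
    - [255,4,-6,9,0,0.2,0]
    - [255,6.3,-8.8,13,0,0.3,0]
    - [255,6.3,-8.8,17,0,0.3,0]
    - [255,6.3,-8.8,19,0,0.3,0]
    - [255,6.3,-8.8,20,0,0.3,0]
    - [255,6.3,-8.8,21,0,0.3,0]
    - [255,6.3,-8.8,21.7,0,0.3,0]
    - [255,6.3,-8.8,22.4,0,0.3,0]
    - [255,6.3,-8.8,23,0,0.3,0]
    - [255,6.3,-8.8,23.6,0,0.3,0]
    - [255,6.3,-8.8,24.2,0,0.3,0]
    - [255,6.3,-8.8,24.8,0,0.3,0]
    - [255,6.3,-8.8,25.2,0,0.3,0]
    - [255,6.3,-8.8,25.2,0,0.3,0]

```text
t: 10.5
tcp_pos: [0.4579, -0.1047, 0.0726]
tool_rot: [0.698, 0.701, 0.105, -0.106]
force: [0.9, -0.6, -0.5]
finger_gap: 0.0
```

Emit:
drive_tool:
  increments:
    - [255,0.3,0,0.1,0,0,0]
    - [255,0.5,0,0.15,0,0,0]
    - [255,0.7,0,0.2,0,0,0]
    - [255,0.9,0,0.28,0,0,0]
    - [255,1.05,0,0.32,0,0,0]
    - [255,1.2,0,0.37,0,0,0]
    - [255,1.2,0,0.37,0,0,0]

```text
t: 11.2
tcp_pos: [0.4587, -0.0981, 0.0733]
tool_rot: [0.696, 0.704, 0.102, -0.1]
force: [-9.4, -19.7, 2.6]
finger_gap: -0.001
```

Firm stop at 20 N, at the expected depth. I'll back off and do the far latch the same way.

Emit:
drive_tool:
  increments:
    - [255,-1.4,0,-0.4,0,0,0]
    - [255,-2.9,0,-0.9,0,0,0]
    - [255,-1.7,0,-4.7,0,0,0]
    - [255,-0.5,0,-8.5,0,0,0]
    - [255,-0.5,4,-8.5,0,0,0]
    - [255,-0.5,8,-8.5,0,0,0]
    - [255,-0.5,12,-8.5,0,0,0]
    - [255,1.1,15,-8.0,0,0,0]
    - [255,1.1,17.1,-8.0,0,0,0]
    - [255,1.1,17.1,-8.0,0,0,0]
    - [255,0.5,17.1,-6.1,0,0,0]
    - [255,0.2,17.1,-5.1,0,0,0]
    - [255,-0.1,17.1,-4.2,0,0,0]
    - [255,-0.3,17.1,-3.5,0,0,0]
    - [255,-0.5,17.1,-2.9,0,0,0]
    - [255,-0.7,17.1,-2.3,0,0,0]
    - [255,-0.9,17.1,-1.7,0,0,0]
    - [255,-1.1,17.1,-1.0,0,0,0]
    - [255,-1.3,17.1,-0.4,0,0,0]
    - [255,-1.3,17.1,-0.4,0,0,0]

```text
t: 13.2
tcp_pos: [0.6286, -0.1048, 0.072]
tool_rot: [0.697, 0.701, 0.105, -0.107]
force: [-0.8, -1.2, -0.6]
finger_gap: 0.005
```

Emit:
drive_tool:
  increments:
    - [255,0.3,0,0.1,0,0,0]
    - [255,0.5,0,0.15,0,0,0]
    - [255,0.7,0,0.2,0,0,0]
    - [255,0.9,0,0.28,0,0,0]
    - [255,1.05,0,0.32,0,0,0]
    - [255,1.2,0,0.37,0,0,0]
    - [255,1.2,0,0.37,0,0,0]

```text
t: 13.9
tcp_pos: [0.6293, -0.0974, 0.0734]
tool_rot: [0.697, 0.702, 0.103, -0.102]
force: [-3.9, -13.5, -1.0]
finger_gap: 0.004
```

Emit:
drive_tool:
  increments:
    - [255,-1.4,0,-0.4,0,0,0]
    - [255,-2.9,0,-0.9,0,0,0]
    - [255,-4.3,0,-1.3,0,0,0]
    - [255,-3.1,0,-5.1,0,0,0]
    - [255,-3.0,-4,-9,0,-0.1,0]
    - [255,-3.0,-8.6,-12,0,-0.2,0]
    - [255,-3.0,-8.6,-15,0,-0.3,0]
    - [255,-3.0,-8.6,-18,0,-0.3,0]
    - [255,-3.0,-8.6,-18,0,-0.3,0]
    - [255,-3.0,-8.6,-18,0,-0.3,0]

```text
t: 14.9
tcp_pos: [0.5437, -0.175, 0.2372]
tool_rot: [0.706, 0.709, 0.0, 0.001]
force: [-0.6, -0.2, -0.1]
finger_gap: 0.001
```

Run:
```python
from h import *
s=manip.sense();print(s["t"],s["tcp_pos"],s["force"])
M=manip.camera_model("wrist");a=manip.snapshot("wrist")[:,:,::-1]
b=manip.snapshot("top")[:,:,::-1];cv2.imwrite("pics/w4.png",a);cv2.imwrite("pics/t4.png",b)
for n,x in(("near",.458),("far",.628)):
    for th in(0,.2,.5,1.57): print(n,th,proj("wrist",[x,-.081-.038*np.sin(th),.105-.038*np.cos(th)],M).round())
out=np.zeros((400,800,3),np.uint8);out[:,:400]=cv2.resize(a[0:200,200:400] if 0 else a[:240,180:460],(400,400));out[:,400:]=cv2.resize(b[120:270,230:380],(400,400))
cv2.imwrite("pics/c4.png",cv2.convertScaleAbs(out,alpha=1.4,beta=10))
```

```text
14.9 [ 0.54366811 -0.17500368  0.23715306] [-0.57940007 -0.21709263 -0.10253007]
near 0 [223.  68.]
near 0.2 [224.  76.]
near 0.5 [223.  89.]
near 1.57 [214. 113.]
far 0 [415.  68.]
far 0.2 [414.  77.]
far 0.5 [415.  90.]
far 1.57 [424. 114.]
```

View pics/c4.png

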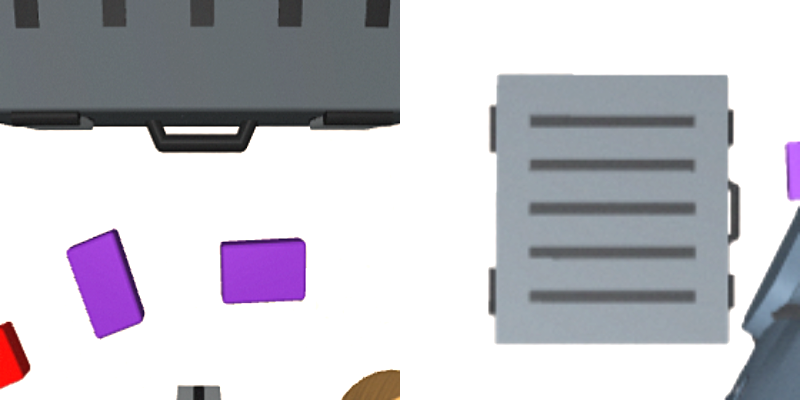

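Both flaps look flat. A closer crop will confirm the angle.

Run:
```python
from h import *
a=cv2.imread("pics/w4.png")[50:95,170:470]
a=cv2.convertScaleAbs(a,alpha=2.5,beta=10)
L=cv2.resize(a[:,:100],None,fx=8,fy=6.6);R=cv2.resize(a[:,200:],None,fx=8,fy=6.6)
cv2.imwrite("pics/c5.png",np.vstack([L,R]))
M=manip.camera_model("wrist")
for n,x in(("near",.458),("far",.628)):
    for th in(0,.1,.2):
        for o in(0,.005):
            print(n,th,o,[ (proj("wrist",[x+e,-.081-r*np.sin(th)-o*np.cos(th),.105-r*np.cos(th)+o*np.sin(th)],M)-[170,50]).round(1) for e in(-.018,.018) for r in (0,.038)])
```

```text
near 0 0 [array([18.1, 14.2]), array([34.4, 18.6]), array([64.5, 14.2]), array([75.1, 18.6])]
near 0 0.005 [array([18.8, 21. ]), array([34.9, 24.5]), array([64.9, 21. ]), array([75.4, 24.6])]
near 0.1 0 [array([18.1, 14.2]), array([34.7, 23.1]), array([64.5, 14.2]), array([75.3, 23.1])]
near 0.1 0.005 [array([18.5, 21. ]), array([35., 29.]), array([64.8, 21. ]), array([75.4, 29. ])]
near 0.2 0 [array([18.1, 14.2]), array([34.9, 27.5]), array([64.5, 14.2]), array([75.4, 27.5])]
near 0.2 0.005 [array([18.3, 20.8]), array([34.9, 33.2]), array([64.6, 20.8]), array([75.4, 33.3])]
far 0 0 [array([238. ,  14.9]), array([227. ,  19.2]), array([284.5,  15.3]), array([267.7,  19.5])]
far 0 0.005 [array([237.6,  21.7]), array([226.6,  25.2]), array([283.8,  22.1]), array([267.2,  25.5])]
far 0.1 0 [array([238. ,  14.9]), array([226.8,  23.7]), array([284.5,  15.3]), array([267.4,  24. ])]
far 0.1 0.005 [array([237.7,  21.6]), array([226.5,  29.6]), array([284.,  22.]), array([267. ,  29.9])]
far 0.2 0 [array([238. ,  14.9]), array([226.7,  28.1]), array([284.5,  15.3]), array([267.2,  28.4])]
far 0.2 0.005 [array([237.9,  21.5]), array([226.6,  33.9]), array([284.3,  21.9]), array([267. ,  34.2])]
```

View pics/c5.png

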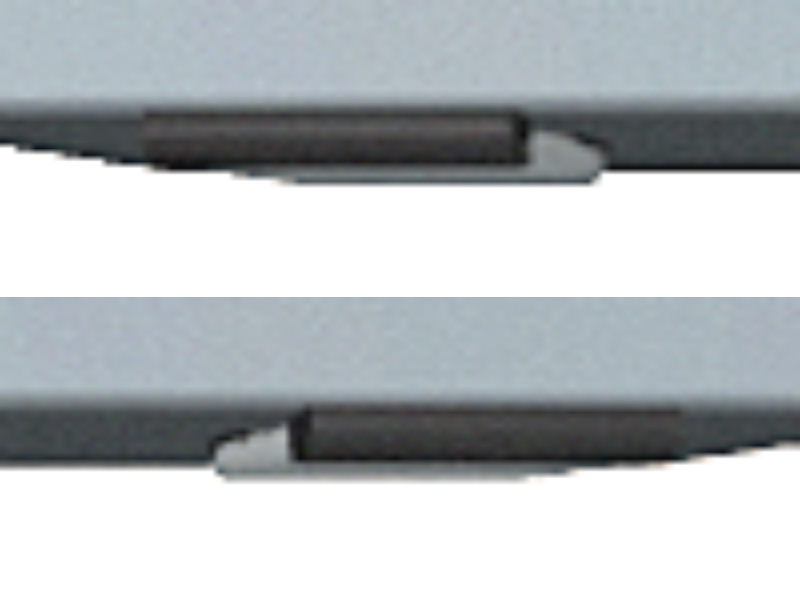

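The image offset of about 3 px also shows on the lid edge. Allowing for it, both flaps come out at about 0 rad, which agrees with the firm stops I felt. The hand is clear, so I'll hand in.

```bash
python3 -c "
from station import manip
print(manip.sign_off(), manip.sense()['force'])"
```

```text
the job is handed in; nothing more can be done
the job is handed in; nothing more can be done
```

The case is closed and I handed the job in at about 15 s of the 61 s allowed.

- **Lid:** I pushed it shut from the outside with the closed fingertips, moving in an arc and slowing to 3–4 cm/s at the end. It stopped firmly at z = 0.110 m with about 32 N, which is the height of the shut case.
- **Latches:** With the lid shut, I pressed each flap down from above and then against the case front. The near flap met a firm stop at about 20 N and the far one at about 14 N.
- **Last checks:** The last pictures show the lid closed and both flaps flat. The pixel calculation gave about 0.05–0.07 rad. The lid edge shows the same offset of about 3 px, so I put this down to camera calibration and take the flaps as shut.
- **Surroundings:** The hand ended clear, about 24 cm above the desk, with no contact force. I saw no sign that anything else on the desk had been moved. The cleaner, mug, mouse, adapter and screwdriver were outside the final picture crops, so I didn't check those again at the end.

No check failed.

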